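# Hang the lift-off gate on a conservator's jar tray

### The job

Take the small wooden gate with the two steel hinge knuckles out of its stand and lower it onto the two pins at the open end of the plywood jar tray, both knuckles at once, so that it hangs straight and fully home between the posts. Do not drop it onto the pins: let go only once the knuckles are over them, and leave the plain board without knuckles and the jar in the tray where they are.

Things in the scene. Friction and masses are not known exactly. Their poses are not given: they have to be found in the camera images.
- gate: Loose plywood gate, 0.2-0.4 kg. Origin on its hinge line, mid-length; y along it, x through it, z up. Panel 156 wide, 12 thick, from z -90 to +15 mm; grip tab on top, 60 wide, 14 thick, z +15 to +60. At each end (y 78 to 108) a steel knuckle: inverted U, slot 14 wide, mouth about 30 wide, lips at z -31. Both faces alike: hangs either way round. Stands in a slot 40 deep (cheeks to 48 above table): lift 50 or more.
- hinge (a point): Point midway between the fixed tray's two level hinge pins, on their axis, 122 mm above the table; the hung gate's origin lies here. y along the pins, x out of the open end, z up. Pins 10 in diameter run from posts (inner faces y +-121, tops 142 high) in to y +-90, so the gate has 12 mm play each way. Open below to the table. Tray 272 wide, walls up to 107 high, reaches to x -195; floor 12 thick.
- board: Bystander: loose plain board with the same panel and tab as the gate but no knuckles, same origin and axes, standing in an identical slotted stand (dark wood, 70 by 120 mm, 48 high). Either stand may hold the gate. Leave it standing where it is.
- jar: Bystander: loose closed jar, 60 mm in diameter, about 85 high, on the tray's floor, its centre 95 to 120 mm from the hinge line. Origin at the centre of its underside. Leave it where it stands.
Mind the look-alikes: they are no part of the job. Of the things like the gate, leave any that is purple; of the rest the smaller one is meant.

How it is judged:
At the end, for the whole second after the job is handed in: The gate hangs at rest and released on both pins: its hinge line within 10 mm of the pins' axis in x and in height and within 16 mm along it, in line with the pins and upright, each within 10 degrees; the plain board and the jar within 30 mm of where they were (x of gate in the frame of hinge between -0.01 and 0.01 m and y of gate in the frame of hinge between -0.016 and 0.016 m and z of gate in the frame of hinge between -0.01 and 0.01 m and angle between the y axis of gate and the y axis of hinge, either way round below 0.175 rad and angle between gate's own z axis and vertical below 0.175 rad and linear speed of gate below 0.03 m/s and distance of each of board, jar from where it was at the start of the episode below 0.03 m); the robot touches nothing.
It fails at once if the plain board is moved by more than 30 mm (distance of board from where it was at the start of the episode above 0.03 m).
It fails at once if the jar is moved by more than 30 mm or tipped over (distance of jar from where it was at the start of the episode above 0.03 m or angle between jar's own z axis and vertical above 0.5 rad).
It fails at once if the gate is let go above the pins, before its knuckles have gone over them (origin still more than 35 mm above the pins' axis) (horizontal distance between gate and hinge below 0.06 m and z of gate in the frame of hinge above 0.035 m and contact force between the fingers and gate below 0.05 N).
It also fails if it takes over 43 s, if anything falls off the work surface, if the arm or the gripper's body presses on something with over 40 N, if the wrist force passes 120 N, or if a joint passes its speed limit or range.

### The arm

A 6-joint arm with a two-finger parallel gripper is mounted at the origin on the work surface. World frame = base frame: x ahead of the robot, y to its left, z up, the work surface at z = 0. Lengths are in m, angles in rad, forces in N, time in s.
With the tool pointing down it reaches from about 0.3 to 0.875 m from the base axis. Payload 6.4 kg.
Tool frame: the origin (TCP) lies midway between the tips of the shut fingers; the grasp point (between the pads) lies 19 mm behind it (manip.tcp_to_grasp is the distance from the TCP to the grasp point, in m); z points along the fingers, y is the direction in which the jaws open and shut (so a half turn about z gives the same grasp; the last joint's range is limited). The gripper opens to 85 mm and grips with 20 to 120 N. Pads are 22 mm wide; open, the fingers measure 114 mm over their backs; the gripper's body (76 mm by 85 mm) begins 54 mm behind the grasp point. The pads swing forward as they close: fully open they stand 13 mm farther back than shut.
Start: joints at [-1.416, 0.181, 1.607, -0, 1.354, -0.206], TCP at [0.203, -0.538, 0.21] pointing down, gripper open.
Joint ranges: [-2.99, 2.99], [-0.89, 2.07], [0.3, 2.58], [-1.14, 4.28], [0, 2.63], [-3.12, 3.12]. Speed limits (rad/s): [2.57, 2.57, 3.01, 3.14, 3.14, 3.14].

### API

Orientations are given as a 3x3 rotation matrix whose columns are the frame's x, y, z axes.
In Python, from rig import readout, viewer, hand_in, finder, manip gives the robot as it stands.
- The arm moves only by the tool arm_command, never from a script. Its argument "steps" is a list of rows, each a list of 2 entries, a list of its own where there are three numbers: the shift along the tool's x, y, z in m, then the turn about the tool's z in rad. In form: [[[tx, ty, tz], turn], ...]. A call has 1 to 20 rows; each row is the pose to reach, as a shift and turn from the pose measured when the call began, along the tool's axes at that moment; what a row does not reach only later rows make up. A row lasts 1/10 s, in which the tool goes at most 50 mm and 8.59 degrees, less where a joint would pass 70% of its speed; a pose out of reach is approached as far as the arm can. A call with a gripper value outside its range is refused whole. "claw" is the gripper command: -1 is shut, 1 is fully open, values between are in proportion, set as the call begins (left out, the last holds). The fingers move at their own pace and stop on an object; the grip force is fixed at half the most. Time passes only in rows, so rows that repeat a pose let the fingers close. It gives the time, the measured TCP pose, the force and the opening at its end, in the units of the state.
- readout.read_state(): the state, without advancing time (a new reading comes with each control period).
- viewer.camera(name): name is "side" or "top" or "wrist"; returns a dict with "pixels" (420x560x3 uint8, red, green, blue), "fx", "fy", "cx", "cy" (pixels), "rvec" (rotation vector, rad) and "tvec" (3), from world to camera coordinates, as OpenCV has them. Camera axes: x right, y down, z forward; pixel columns grow to the right and rows downward; lengths in m; the calibration is good to about 2 mm. A picture is of the moment at which its call begins. There is no depth.
- hand_in(): hands the job in, once; it reports no verdict.
Trained networks look in the newest picture that a camera, given by its name, has taken for a name from the list of things; names that differ only in an ending like _2 or _b are one class to them, and where a whole thing is asked for, a point or a joint stands for the part that bears it (a point fixed in the world has none). Each returns a list of dicts, best first, with "score" (0 to 1); they miss things now and then, are a little off and sometimes report something else, mostly with a low value. They report only what shows in the picture. A call takes as long as a camera call. They do not tell look-alikes from the thing itself.
- finder.find_in(name, camera): "uv" ([column, row] in pixels, amid what is visible of it).
- finder.trace(name, camera): "pixels" (420x560 bool, what is visible of it) and "uv" ([column, row] in pixels, amid what is visible of it).
The state is a dict: "time": time; "joint_positions": joint angles; "qvel": joint speeds; "tau": joint torques, N m; "tool_pos": TCP position; "tool_rot": TCP orientation; "contact_force": force on the tool from outside, world axes, zero at the start; "moment": the same for the moment, N m; "grip_width": opening from 0.0 (shut) to 1.0 (fully open).
Only numpy, scipy, OpenCV 4.12 (cv2) and the standard library are available. Lean on these libraries where they do the work, as an engineer would, in place of code of your own. Each camera call takes 0.05 s, during which the arm holds its last target. There are 200 camera calls.

## Working session

There is one attempt and no reset: what is moved stays moved. The work goes in short steps, Python scripts to look and compute and a tool call to move; the robot and the scene stay as the last step left them, time stands still between calls to the robot, and variables do not carry over. Pictures are saved under pics/ and viewed, about 8 in all and at most 12, crops included, and the job is handed in when it is done.

Besides the shell and the picture viewer there is one more tool, called after "Call:" in YAML: its name, and indented under it one key for each argument. arm_command: Moves the arm, as the interface text tells. Its arguments: {"type":"object","properties":{"steps":{"type":"array"},"claw":{"type":"number"}},"required":["steps"]}

```bash
mkdir -p pics; ls
cat > h.py <<'E'
import numpy as np, cv2
from rig import readout, viewer, hand_in, finder, manip
def cam(n,save=None):
    c=viewer.camera(n)
    if save: cv2.imwrite(f'pics/{save}.png',c['pixels'][:,:,::-1])
    c['R']=cv2.Rodrigues(np.array(c['rvec'],float))[0]; c['t']=np.array(c['tvec'],float).ravel()
    c['K']=np.array([[c['fx'],0,c['cx']],[0,c['fy'],c['cy']],[0,0,1]]); return c
def proj(c,P):
    q=np.atleast_2d(P)@c['R'].T+c['t']; q=q@c['K'].T; return q[:,:2]/q[:,2:]
def atz(c,uv,z):
    o=-c['R'].T@c['t']; d=c['R'].T@np.linalg.solve(c['K'],[uv[0],uv[1],1.]); return o+d*(z-o[2])/d[2]
E
python3 - <<'E'
from h import *
a=[cam(n) for n in('top','side')]
cv2.imwrite('pics/a.png',a[0]['pixels'][:,:,::-1]);cv2.imwrite('pics/b.png',a[1]['pixels'][:,:,::-1])
for c,n in zip(a,('top','side')):
    print(n,-c['R'].T@c['t'],c['fx'])
    for k in('gate','board','jar','hinge'):
        try: print(k,[(np.round(d['uv']),round(d['score'],2),np.round(atz(c,d['uv'],.1),3)) for d in finder.find_in(k,n)])
        except Exception as e: print(k,e)
s=readout.read_state();print(s)
E
```

```text
pics
top [ 0.367696   -0.11004024  1.42239025] 452.25378744352895
gate [(array([325., 145.]), 0.93, array([ 0.629, -0.249,  0.1  ])), (array([427., 175.]), 0.86, array([ 0.541, -0.549,  0.1  ])), (array([362., 261.]), 0.68, array([ 0.288, -0.358,  0.1  ]))]
board [(array([324., 196.]), 0.73, array([ 0.478, -0.247,  0.1  ]))]
jar [(array([182., 219.]), 0.81, array([0.407, 0.168, 0.1  ]))]
hinge [(array([164., 224.]), 0.64, array([0.392, 0.22 , 0.1  ]))]
side [0.28983755 0.59600466 0.90976874] 433.62803742097367
gate [(array([283., 107.]), 0.87, array([ 0.544, -0.543,  0.1  ])), (array([230., 175.]), 0.67, array([ 0.616, -0.207,  0.1  ])), (array([342., 156.]), 0.59, array([ 0.33 , -0.344,  0.1  ]))]
board [(array([282., 182.]), 0.59, array([ 0.475, -0.21 ,  0.1  ]))]
jar [(array([274., 322.]), 0.86, array([0.404, 0.192, 0.1  ]))]
hinge [(array([270., 359.]), 0.59, array([0.394, 0.269, 0.1  ]))]
{'time': 0.5, 'joint_positions': array([-1.41630624e+00,  1.80829144e-01,  1.60706029e+00,  6.01494267e-06,
        1.35378298e+00, -2.06282093e-01]), 'qvel': array([ 0.00108647, -0.00181801,  0.00054295, -0.00051321, -0.00195789,
       -0.00069989]), 'tau': array([-9.36882316e-06, -4.44446182e+01, -3.51363337e+01, -3.40553643e-04,
        1.91114661e-03,  1.68145263e-06]), 'tool_pos': array([ 0.2029988 , -0.53795887,  0.20984287]), 'tool_rot': array([[ 9.35624985e-01,  3.52995592e-01, -6.47018203e-06],
       [ 3.52995592e-01, -9.35624981e-01,  7.97197905e-05],
       [ 2.20870707e-05, -7.68717735e-05, -9.99999997e-01]]), 'contact_force': array([ 0.55687755,  0.35740486, -0.1475189 ]), 'moment': array([-0.04358225,  0.00762705,  0.06020681]), 'grip_width': 0.9988259297133519}
```

View pics/a.png

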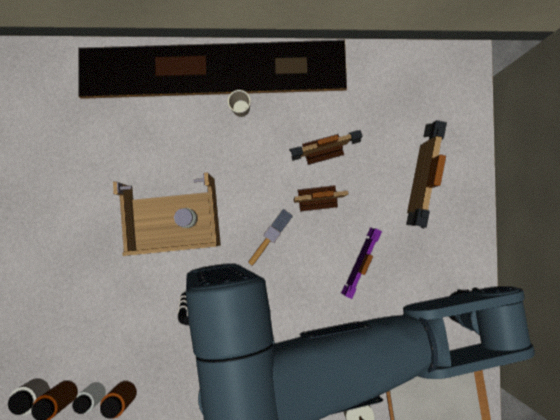

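View pics/b.png

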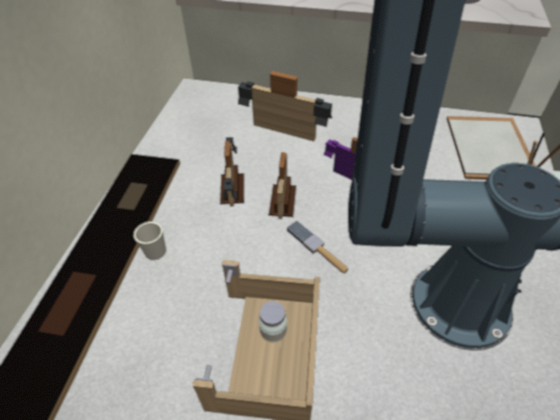

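The top view shows three gate-like things: a wooden one in a stand at (325,145), a larger wooden one at (427,175), and a purple one at (362,261). The plain board is at (322,196), the tray's pins are at about (122,188) and (203,181), and the jar is at (185,218). I choose (325,145), the smaller one that isn't purple, and check it in a close crop.

Run:
```python
import cv2,numpy as np
a=cv2.imread('pics/a.png')
g=cv2.resize(a[120:220,280:380],None,fx=4,fy=4,interpolation=cv2.INTER_CUBIC)
h=cv2.resize(a[165:265,105:230],None,fx=3.2,fy=4,interpolation=cv2.INTER_CUBIC)
cv2.imwrite('pics/c.png',np.hstack([g,h]))
```

```text
(no output)
```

View pics/c.png

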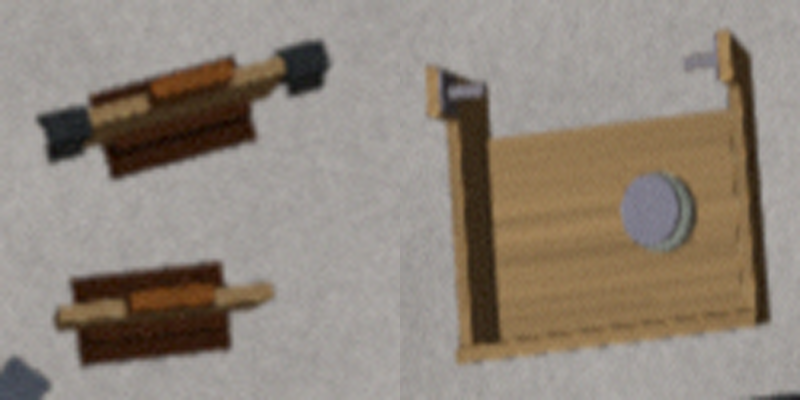

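The crop confirms it. The gate has dark knuckles at full-image (296,153) and (356,137) and its tab at (328,139.5). The board below it has none. The pin tips are at (132,187.5) and (194,180.8).

```bash
cat >> h.py <<'E'
def line(a,b):
    d=b-a; return np.round((a+b)/2,4), np.linalg.norm(d), np.arctan2(d[1],d[0])
E
python3 - <<'E'
from h import *
c=cam('top')
for n,p,q,z in(('knuckles',(296.25,153),(356.25,137),.108),('pins',(194,180.8),(131.9,187.5),.124),('posts',(207.2,178.8),(115.3,188),.142),('board ends',(295.5,199),(346.5,193.3),.113)):
    print(n,line(atz(c,p,z),atz(c,q,z)))
print('tab',atz(c,(328.25,139.5),.158),'boardtab',atz(c,(323,194.5),.158))
w=cam('wrist'); s=readout.read_state()
R=s['tool_rot'];print('wristcam in tool',R.T@(-w['R'].T@w['t']-s['tool_pos']),'\n',R.T@w['R'].T,w['fx'],w['cx'],w['cy'],manip.tcp_to_grasp)
E
```

```text
knuckles (array([ 0.6274, -0.2525,  0.108 ]), np.float64(0.18302339942862256), np.float64(-1.2995275723885813))
pins (array([0.506 , 0.2204, 0.124 ]), np.float64(0.17983087771889306), np.float64(1.6873812688668344))
posts (array([0.5062, 0.2206, 0.142 ]), np.float64(0.2622817191435675), np.float64(1.6796304967992877))
board ends (array([ 0.476 , -0.2368,  0.113 ]), np.float64(0.1492070437768682), np.float64(-1.4509145621216142))
tab [ 0.63329411 -0.25262782  0.158     ] boardtab [ 0.47697495 -0.23796627  0.158     ]
wristcam in tool [ 0.0796476  -0.00032797 -0.16471016] 
 [[-4.67531444e-04 -9.50764160e-01 -3.09914977e-01]
 [ 9.99999745e-01 -2.77017596e-04 -6.58738486e-04]
 [ 5.40453042e-04 -3.09915206e-01  9.50764047e-01]] 338.644623237636 280.6271330451464 212.79340642664042 0.0187
```

Call:
arm_command:
  steps:
    - [[0,0,-0.05],0]
    - [[0,0,-0.08],0]
    - [[0.25,-0.06,-0.08],-0.75]
    - [[0.25,-0.06,-0.08],-0.75]
    - [[0.25,-0.06,-0.08],-0.75]
    - [[0.25,-0.06,-0.08],-0.75]
    - [[0.25,-0.06,-0.08],-0.75]
    - [[0.25,-0.06,-0.08],-0.75]
    - [[0.5,-0.116,-0.05],-1.48]
    - [[0.5,-0.116,-0.05],-1.48]
    - [[0.5,-0.116,-0.05],-1.48]
    - [[0.5,-0.116,-0.05],-1.48]
    - [[0.5,-0.116,-0.05],-1.48]
    - [[0.5,-0.116,-0.05],-1.48]
    - [[0.5,-0.116,-0.05],-1.48]
    - [[0.5,-0.116,-0.05],-1.48]
    - [[0.5,-0.116,-0.05],-1.48]
  claw: 1

```text
time: 2.3
tool_pos: [0.6288, -0.2546, 0.2604]
tool_rot: [[-0.264, 0.965, 0.0], [0.965, 0.264, -0.001], [-0.001, -0.0, -1.0]]
contact_force: [-0.7, -0.4, 0.9]
grip_width: 0.998
```

Run:
```python
from h import *
c=cam('wrist'); im=c['pixels'][:,:,::-1].copy()
s=readout.read_state(); print(s['time'],s['tool_pos'],s['tool_rot'].round(3).tolist())
# overlay predicted gate
y=np.array([np.cos(1.842),np.sin(1.842),0]);x=np.array([y[1],-y[0],0]);o=np.array([.630,-.2525,.098])
P=[o+y*a+x*b+np.array([0,0,z]) for a,b,z in [(108,0,0),(-108,0,0),(30,7,60),(30,-7,60),(-30,7,60),(-30,-7,60),(78,6,15),(78,-6,15),(-78,6,15),(-78,-6,15)] for a,b,z in [(a/1e3,b/1e3,z/1e3)]]
for u in proj(c,P): cv2.drawMarker(im,(int(round(u[0])),int(round(u[1]))),(0,255,0),0,9,1)
cv2.imwrite('pics/d.png',cv2.resize(im,(800,600),interpolation=cv2.INTER_CUBIC))
```

```text
2.35 [ 0.62887645 -0.25453364  0.26054318] [[-0.264, 0.965, 0.0], [0.965, 0.264, -0.001], [-0.001, 0.0, -1.0]]
```

View pics/d.png

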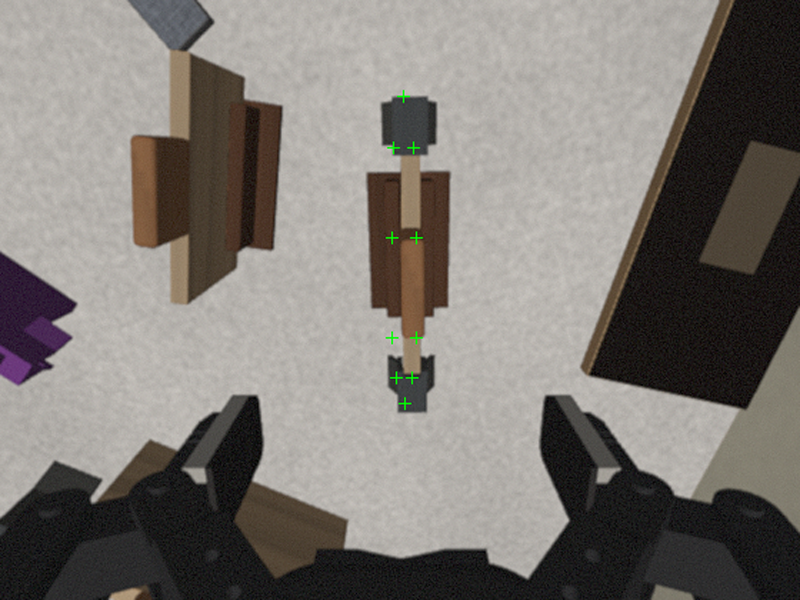

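The wrist view shows the gate at about x=411 in the 800×600 picture, with knuckles at (409,125) and (411,393) and the tab at (412,285). The prediction is about 5 mm too far left. I shift and descend.

Call:
arm_command:
  steps:
    - [[0.002,0.0065,0.04],0]
    - [[0.002,0.0065,0.07],0]
    - [[0.002,0.0065,0.1],0]
    - [[0.002,0.0065,0.12],0]
    - [[0.002,0.0065,0.135],0]
    - [[0.002,0.0065,0.14],0]
    - [[0.002,0.0065,0.14],0]
    - [[0.002,0.0065,0.14],0]
    - [[0.002,0.0065,0.14],0]

```text
time: 3.25
tool_pos: [0.6355, -0.2516, 0.1223]
tool_rot: [[-0.264, 0.965, 0.003], [0.965, 0.264, -0.002], [-0.003, 0.002, -1.0]]
contact_force: [0.5, -0.1, 0.3]
grip_width: 0.994
```

Call:
arm_command:
  steps:
    - [[0,0,0],0]
    - [[0,0,0],0]
    - [[0,0,0],0]
    - [[0,0,0],0]
    - [[0,0,0],0]
    - [[0,0,0],0]
    - [[0,0,0],0]
    - [[0,0,0],0]
    - [[0,0,0],0]
    - [[0,0,0],0]
    - [[0,0,0],0]
    - [[0,0,0],0]
  claw: -1

```text
time: 4.45
tool_pos: [0.6357, -0.2517, 0.1224]
tool_rot: [[-0.264, 0.965, 0.003], [0.965, 0.264, -0.002], [-0.003, 0.002, -1.0]]
contact_force: [0.5, 0.2, 1.8]
grip_width: 0.141
```

Call:
arm_command:
  steps:
    - [[0,0,-0.01],0]
    - [[0,0,-0.03],0]
    - [[0,0,-0.06],0]
    - [[0,0,-0.09],0]
    - [[0,0,-0.12],0]
    - [[0,0,-0.15],0]
    - [[0,0,-0.18],0]
    - [[0,0,-0.2],0]
    - [[0,0,-0.2],0]
    - [[0,0,-0.2],0]
    - [[0,0,-0.2],0]

```text
time: 5.55
tool_pos: [0.6341, -0.2507, 0.3197]
tool_rot: [[-0.264, 0.965, -0.001], [0.965, 0.264, -0.0], [0.0, -0.001, -1.0]]
contact_force: [-0.4, 0.2, -3.3]
grip_width: 0.145
```

Run:
```python
from h import *
c=cam('wrist'); im=c['pixels'][:,:,::-1].copy()
s=readout.read_state(); print(s['time'],s['tool_pos'],s['grip_width'],s['contact_force'])
cv2.imwrite('pics/e.png',cv2.resize(im,(800,600),interpolation=cv2.INTER_CUBIC))
```

```text
5.6 [ 0.63414046 -0.25072452  0.3197268 ] 0.14577231168810367 [ 0.18284864  0.68353153 -2.83742131]
```

View pics/e.png

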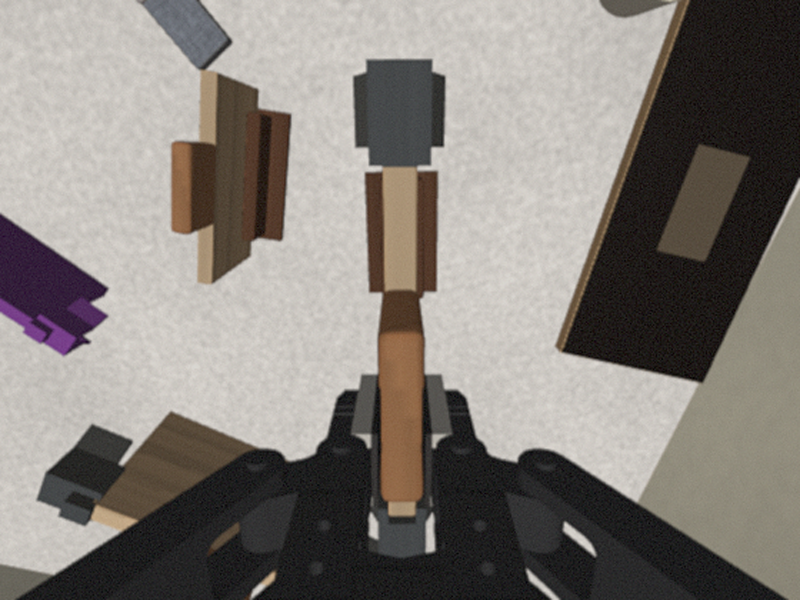

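The gate is lifted and held square. The far knuckle is at (400,110) and the tab top spans rows 333 to 500. I fit its pose in the tool frame, then compute the carry.

```bash
cat > fit.py <<'E'
from h import *
from scipy.optimize import least_squares
from scipy.spatial.transform import Rotation as Ro
def gate_in_tool(c,s,pts):
    M=np.array([p[0] for p in pts])/1e3; U=np.array([p[1] for p in pts])*.7
    T=s['tool_rot']
    def world(p):  # gate y along tool x, z along -tool z, x along tool y
        B=np.array([[0,1,0],[1,0,0],[0,0,-1.]])
        L=M@B.T@Ro.from_euler('zy',[p[3],p[4]]).as_matrix().T+p[:3]
        return L@T.T+s['tool_pos']
    f=lambda p: np.r_[(proj(c,world(p))-U).ravel(), (p[2]-.0245)/.003, p[4]/.03]
    r=least_squares(f,[0,0,.024,0,0],x_scale=[.01,.01,.01,.1,.1]); return r.x,r.fun
E
python3 - <<'E'
from fit import *
c=cam('wrist');s=readout.read_state()
p,r=gate_in_tool(c,s,[((0,78,15),(400,166)),((7,30,60),(424,333)),((-7,30,60),(378,333)),((7,-30,60),(423,500)),((-7,-30,60),(381,500)),((0,30,15),(401,292))])
print(p.round(4),r.round(1))
T=s['tool_rot'];off=T@p[:3]
goal=np.array([.506,.2205,.30]); d=goal-off-s['tool_pos']; print('tool shift',(T.T@d).round(4),'off',off)
a=np.arctan2(T[1,0],T[0,0])-p[3]; print('gate yaw',a,'turn',a-1.682)
E
```

```text
[-0.0046  0.0001  0.0307 -0.0056 -0.0201] [ 0.1 -0.8  0.1 -0.1 -0.2  0.1 -0.2  0.1  0.2  0.2 -0.1  0.6  2.1 -0.7]
tool shift [ 0.493   0.0005 -0.0108] off [ 0.00131147 -0.00440784 -0.03070158]
gate yaw 1.8433799322716828 turn 0.1613799322716829
```

Call:
arm_command:
  steps:
    - [[0.015,0,-0.003],0]
    - [[0.045,0,-0.01],0.02]
    - [[0.085,0,-0.01],0.04]
    - [[0.125,0,-0.01],0.05]
    - [[0.165,0,-0.01],0.06]
    - [[0.205,0,-0.01],0.08]
    - [[0.245,0,-0.01],0.09]
    - [[0.285,0,-0.01],0.1]
    - [[0.325,0,-0.01],0.12]
    - [[0.365,0,-0.01],0.13]
    - [[0.405,0,-0.01],0.14]
    - [[0.44,0,-0.01],0.15]
    - [[0.47,0,-0.01],0.16]
    - [[0.485,0,-0.01],0.16]
    - [[0.493,0,-0.01],0.16]
    - [[0.493,0,-0.01],0.16]
    - [[0.493,0,-0.01],0.16]
    - [[0.493,0,-0.01],0.16]
    - [[0.493,0,-0.01],0.16]
    - [[0.493,0,-0.01],0.16]

```text
time: 7.65
tool_pos: [0.5045, 0.224, 0.3298]
tool_rot: [[-0.106, 0.994, -0.0], [0.994, 0.106, -0.0], [-0.0, -0.0, -1.0]]
contact_force: [0.2, 0.3, -2.7]
grip_width: 0.146
```

Run:
```python
from h import *
ims=[]
for n in('wrist','top','side'):
    c=cam(n); np.savez(f'{n}.npz',**{k:c[k] for k in('R','t','K')})
    ims.append(c['pixels'][:,:,::-1].copy())
s=readout.read_state(); print(s['time'],s['tool_pos'],s['grip_width'],s['contact_force'])
cv2.imwrite('pics/f.png',cv2.resize(ims[0],(800,600),interpolation=cv2.INTER_CUBIC))
cv2.imwrite('pics/side2.png',ims[2]);cv2.imwrite('pics/top2.png',ims[1])
```

```text
7.8 [0.50434194 0.22443439 0.32989473] 0.14487340195187876 [-0.2109233  -0.04851611 -2.97714545]
```

View pics/f.png

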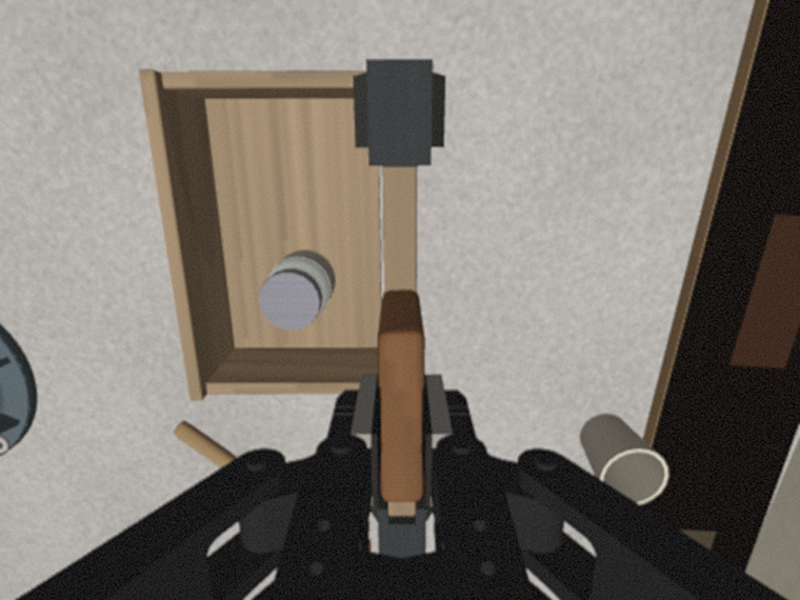

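The gate is unmoved in the grip and hides the pins. The tray walls run level across the picture, so the yaw is right. I sidestep 80 mm outward to see the pins before lowering.

Call:
arm_command:
  steps:
    - [[0,0.02,0],0]
    - [[0,0.05,0],0]
    - [[0,0.08,0],0]
    - [[0,0.09,0],0]
    - [[0,0.09,0],0]
    - [[0,0.09,0],0]
    - [[0,0.09,0],0]

```text
time: 8.5
tool_pos: [0.5929, 0.2341, 0.3301]
tool_rot: [[-0.107, 0.994, -0.001], [0.994, 0.107, -0.0], [-0.0, -0.001, -1.0]]
contact_force: [-0.4, -0.2, -3.3]
grip_width: 0.146
```

Run:
```python
from h import *
c=cam('wrist'); s=readout.read_state(); print(s['time'],s['tool_pos'])
np.savez('wf.npz',R=c['R'],t=c['t'],K=c['K'],T=s['tool_rot'],p=s['tool_pos'])
im=c['pixels'][:,:,::-1].copy()
y=np.array([np.cos(1.682),np.sin(1.682),0]);x=np.array([y[1],-y[0],0]);o=np.array([.506,.2205,.122])
P=[o+y*a/1e3+x*b/1e3+np.array([0,0,z/1e3]) for a,b,z in [(90,0,0),(121,0,0),(-90,0,0),(-121,0,0),(121,0,20),(-121,0,20),(136,0,20),(-136,0,20)]]
print(proj(c,P).round(1))
im=cv2.resize(im,(1120,840),interpolation=cv2.INTER_CUBIC)
for u in proj(c,P): cv2.drawMarker(im,tuple(int(round(v*2+.5)) for v in u),(0,255,0),0,11,1)
print('crop origin 200,0');cv2.imwrite('pics/g.png',im[0:600,200:1000])
```

```text
8.55 [0.59298615 0.23414254 0.33033006]
[[195.9  96.6]
 [193.4  64.3]
 [208.2 254.3]
 [210.  277.3]
 [188.3  62. ]
 [206.6 285.6]
 [186.9  44.7]
 [207.5 296.7]]
crop origin 200,0
```

View pics/g.png

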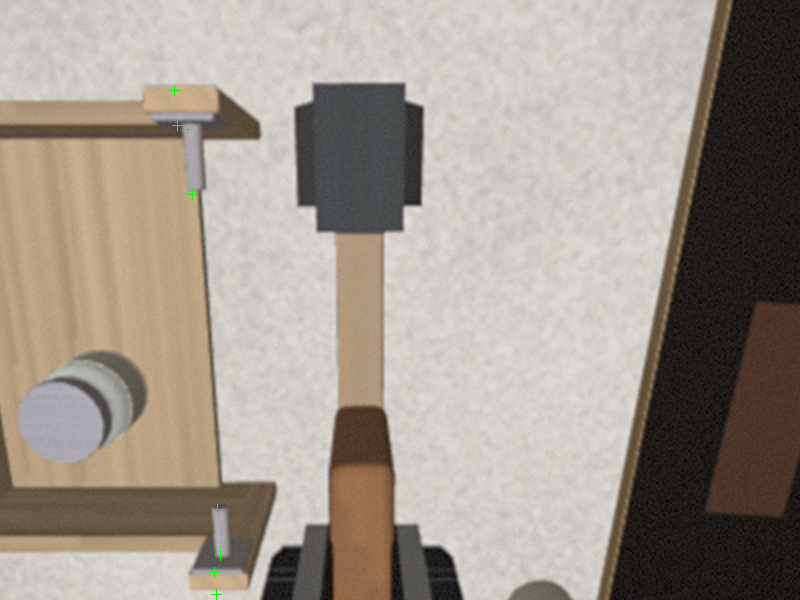

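The pins are visible. The upper one has its tip at crop (196,188) and base at (192,124), and the lower one its tip at (220,509) and base at (222,555). All are a few pixels off the prediction.

Run:
```python
from h import *
f=dict(np.load('wf.npz')); c=f
P=[atz(c,((u+199.5)/2,(v-.5)/2),.122) for u,v in((196,188),(192,124),(220,509),(222,555))]
print(np.round(P,4))
m,L,a=line(P[2],P[0]);print('tips',m,L,a); m2,L2,a2=line(P[3],P[1]);print('bases',m2,L2,a2)
s=readout.read_state();T=s['tool_rot'];g=np.array([-.0046,.0001,.0307])
h=np.r_[(m+m2)[:2]/2,.122]
print(s['tool_pos'],'shift from now',(T.T@(h-s['tool_pos'])-g).round(4),'tool yaw',np.arctan2(T[1,0],T[0,0]))
```

```text
[[0.4978 0.313  0.122 ]
 [0.4949 0.3434 0.122 ]
 [0.5178 0.1314 0.122 ]
 [0.5204 0.1004 0.122 ]]
tips [0.5078 0.2222 0.122 ] 0.18269014114123447 1.6805871452394536
bases [0.5076 0.2219 0.122 ] 0.24433104121471133 1.6753261808931894
[0.59298615 0.23414254 0.33033006] shift from now [ 0.0017 -0.0862  0.1776] tool yaw 1.6777125767295864
```

Call:
arm_command:
  steps:
    - [[0.002,-0.03,0],0]
    - [[0.002,-0.065,0],0]
    - [[0.002,-0.086,0.0],0]
    - [[0.002,-0.086,0.0],0]
    - [[0.002,-0.086,0],0]
    - [[0.002,-0.086,0.02],0]
    - [[0.002,-0.086,0.04],0]
    - [[0.002,-0.086,0.06],0]
    - [[0.002,-0.086,0.08],0]
    - [[0.002,-0.086,0.1],0]
    - [[0.002,-0.086,0.11],0]
    - [[0.002,-0.086,0.12],0]
    - [[0.002,-0.086,0.125],0]
    - [[0.002,-0.086,0.125],0]
    - [[0.002,-0.086,0.125],0]
    - [[0.002,-0.086,0.125],0]

```text
time: 10.15
tool_pos: [0.5079, 0.2271, 0.2063]
tool_rot: [[-0.107, 0.994, 0.002], [0.994, 0.107, 0.0], [-0.0, 0.002, -1.0]]
contact_force: [0.3, 0.8, -3.0]
grip_width: 0.143
```

Run:
```python
from h import *
c=cam('side');w=cam('wrist'); s=readout.read_state(); print(s['time'],s['tool_pos'],s['contact_force'])
a=cv2.resize(c['pixels'][240:420,170:350,::-1],(480,480),interpolation=cv2.INTER_CUBIC)
b=cv2.resize(w['pixels'][0:420,140:420,::-1],(320,480))
cv2.imwrite('pics/i.png',np.hstack([a,b]))
T=s['tool_rot'];g=np.array([-.0046,.0001,.0307]);print((T.T@(np.array([.5077,.2220,.122])-s['tool_pos'])-g).round(4),np.arctan2(T[1,0],T[0,0]))
```

```text
10.25 [0.50767223 0.22705411 0.2060842 ] [-0.18794848 -0.22291606 -3.59927625]
[-0.0004 -0.0007  0.0534] 1.6777588458847605
```

View pics/i.png

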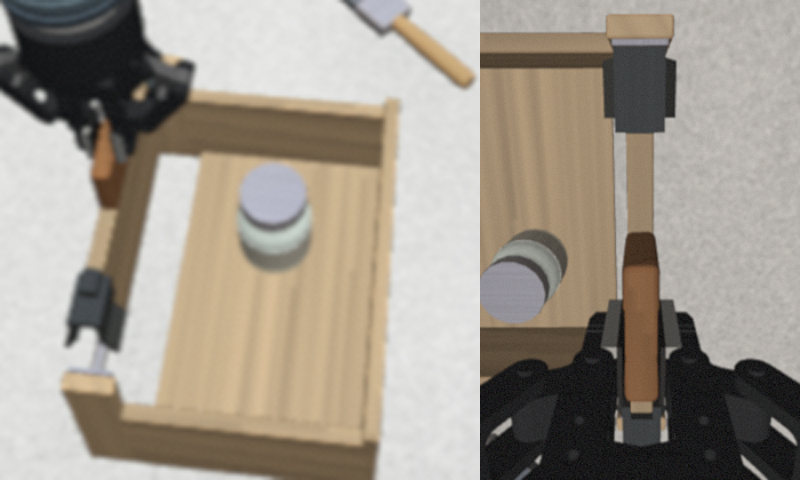

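The gate is above the pins: the knuckle mouth at (95,335) straddles the pin end at (100,360) in the side crop. Lowering continues.

Call:
arm_command:
  steps:
    - [[0,-0.001,0.008],0]
    - [[0,-0.001,0.016],0]
    - [[0,-0.001,0.024],0]
    - [[0,-0.001,0.03],0]
    - [[0,-0.001,0.036],0]
    - [[0,-0.001,0.041],0]
    - [[0,-0.001,0.045],0]
    - [[0,-0.001,0.045],0]
    - [[0,-0.001,0.045],0]

```text
time: 11.15
tool_pos: [0.5068, 0.227, 0.1612]
tool_rot: [[-0.107, 0.994, 0.001], [0.994, 0.107, 0.0], [-0.0, 0.001, -1.0]]
contact_force: [-0.6, -0.3, -2.3]
grip_width: 0.147
```

Call:
arm_command:
  steps:
    - [[0,0,0.002],0]
    - [[0,0,0.004],0]
    - [[0,0,0.006],0]
    - [[0,0,0.008],0]
    - [[0,0,0.008],0]
    - [[0,0,0.008],0]

```text
time: 11.75
tool_pos: [0.5068, 0.227, 0.1531]
tool_rot: [[-0.107, 0.994, 0.001], [0.994, 0.107, 0.0], [-0.0, 0.001, -1.0]]
contact_force: [-0.9, -0.2, -3.7]
grip_width: 0.143
```

Call:
arm_command:
  steps:
    - [[0,0,0.001],0]
    - [[0,0,0.002],0]
    - [[0,0,0.003],0]
    - [[0,0,0.004],0]
    - [[0,0,0.004],0]
    - [[0,0,0.004],0]

```text
time: 12.35
tool_pos: [0.5068, 0.227, 0.1491]
tool_rot: [[-0.107, 0.994, 0.001], [0.994, 0.107, 0.0], [-0.0, 0.001, -1.0]]
contact_force: [0.0, 0.1, -3.1]
grip_width: 0.146
```

Call:
arm_command:
  steps:
    - [[0,0,0.001],0]
    - [[0,0,0.002],0]
    - [[0,0,0.003],0]
    - [[0,0,0.003],0]
    - [[0,0,0.003],0]

```text
time: 12.85
tool_pos: [0.5069, 0.227, 0.1464]
tool_rot: [[-0.107, 0.994, 0.001], [0.994, 0.107, 0.0], [-0.0, 0.001, -1.0]]
contact_force: [-0.8, -0.3, -0.0]
grip_width: 0.144
```

The gate's weight has left the wrist, so it rests on the pins at TCP z 0.146, which matches the 0.1465 predicted. I press 1 mm more and then look before releasing.

Call:
arm_command:
  steps:
    - [[0,0,0.001],0]
    - [[0,0,0.001],0]
    - [[0,0,0.001],0]

```text
time: 13.15
tool_pos: [0.507, 0.227, 0.1463]
tool_rot: [[-0.107, 0.994, 0.002], [0.994, 0.107, 0.0], [-0.0, 0.002, -1.0]]
contact_force: [-2.9, -0.9, 5.4]
grip_width: 0.142
```

Run:
```python
from h import *
c=cam('side');w=cam('wrist'); s=readout.read_state(); print(s['time'],s['tool_pos'],s['contact_force'],s['moment'])
a=cv2.resize(c['pixels'][240:420,170:350,::-1],(480,480),interpolation=cv2.INTER_CUBIC)
b=cv2.resize(w['pixels'][0:420,140:420,::-1],(320,480))
cv2.imwrite('pics/j.png',np.hstack([a,b]))
```

```text
13.25 [0.50706869 0.22700184 0.14628453] [-2.47506026 -1.34413608  5.16450299] [-0.19519903  0.6664538  -0.03119271]
```

View pics/j.png

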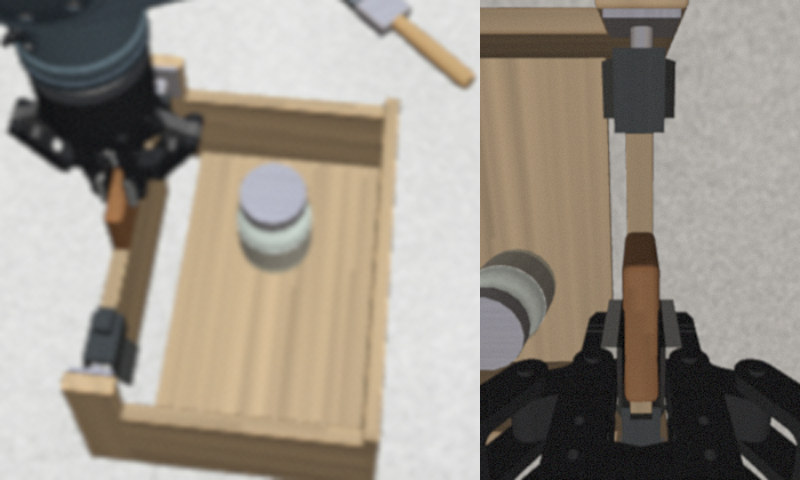

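The wrist view shows the far knuckle over the pin, centred on it at (641,90). The side view shows the near knuckle down at the post. The height also agrees, so I release and retreat straight up.

Call:
arm_command:
  steps:
    - [[0,0,-0.001],0]
    - [[0,0,-0.001],0]
    - [[0,0,-0.001],0]
    - [[0,0,-0.001],0]
    - [[0,0,-0.001],0]
    - [[0,0,-0.001],0]
    - [[0,0,-0.001],0]
    - [[0,0,-0.001],0]
    - [[0,0,-0.001],0]
    - [[0,0,-0.001],0]
  claw: 1

```text
time: 14.25
tool_pos: [0.5071, 0.227, 0.1473]
tool_rot: [[-0.107, 0.994, 0.002], [0.994, 0.107, 0.0], [-0.0, 0.002, -1.0]]
contact_force: [0.4, 0.5, 0.4]
grip_width: 0.999
```

Call:
arm_command:
  steps:
    - [[0,0,-0.015],0]
    - [[0,0,-0.04],0]
    - [[0,0,-0.07],0]
    - [[0,0,-0.1],0]
    - [[0,0,-0.14],0]
    - [[0,0,-0.17],0]
    - [[0,0,-0.17],0]
    - [[-0.06,0,-0.17],0]
    - [[-0.1,0,-0.17],0]
    - [[-0.1,0,-0.17],0]
    - [[-0.1,0,-0.17],0]
    - [[-0.1,0,-0.17],0]

```text
time: 15.45
tool_pos: [0.5172, 0.1282, 0.3175]
tool_rot: [[-0.107, 0.994, 0.002], [0.994, 0.107, 0.001], [0.0, 0.002, -1.0]]
contact_force: [0.0, -0.3, 1.0]
grip_width: 0.998
```

Run:
```python
from h import *
c=cam('side');w=cam('wrist');t=cam('top'); s=readout.read_state(); print(s['time'],s['tool_pos'],s['contact_force'],s['grip_width'])
a=cv2.resize(c['pixels'][240:420,170:350,::-1],(400,400),interpolation=cv2.INTER_CUBIC)
b=w['pixels'][:400,80:480,::-1].copy()
y=np.array([np.cos(1.678),np.sin(1.678),0]);x=np.array([y[1],-y[0],0]);o=np.array([.5077,.222,.122])
for q in [(78,6,15),(78,-6,15),(-78,6,15),(-78,-6,15),(30,7,60),(30,-7,60),(-30,7,60),(-30,-7,60)]:
    u=proj(w,o+(y*q[0]+x*q[1]+np.array([0,0,q[2]]))/1e3)[0]; cv2.drawMarker(b,(int(u[0]-80),int(u[1])),(0,255,0),0,7,1)
cv2.imwrite('pics/k.png',np.hstack([a,b]))
for k in('board','jar'): print(k,[(np.round(d['uv']),round(d['score'],2)) for d in finder.find_in(k,'top')])
```

```text
15.6 [0.51717019 0.12878389 0.31730765] [ 0.22683594  0.66847947 -0.59483597] 1.000361869518424
board [(array([319., 194.]), 0.67)]
jar [(array([186., 216.]), 0.79)]
```

View pics/k.png

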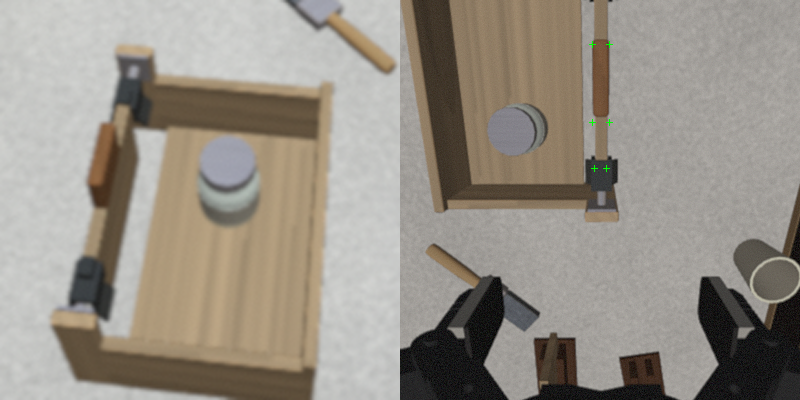

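The gate hangs on both pins, upright and released. It is about 4 mm off along the pins, and the jar and board are in place. I hand it in.

```bash
python3 -c "
from rig import hand_in; print(hand_in())"
```

```text
the job is handed in; nothing more can be done
None
```

The gate is hanging on both pins, released, and the job is handed in; the last reading before that was at 15.6 s of the 43 s allowed. I took the smaller wooden gate from its stand, left the larger and purple ones alone, and let go only once the pins carried its weight.

**Seating:** the last side and wrist pictures show both knuckles over the pins and the gate upright. It sits about 4 mm off-centre along them, where 16 mm is allowed. The wrist force changed from about -3 N to +5 N at the height where the gate should be home.

**Bystanders:** the detector put the board and the jar within a few pixels of where they started (roughly 5 to 15 mm, where 30 mm is allowed). I saw no sign that either had moved.

**Disagreements:**
- The first top-camera estimate of the gate was 5–8 mm off in x, and I corrected it from the wrist camera.
- The wrist-camera fit put the gate 6 mm lower in the grip than it was. The contact height showed the original figure was right.

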